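# Load the tube scanner, slide the tray home and close its hood

## Task

Put the rack of purple-capped tubes upright into the orange tray, then slide the tray, without lifting it, across the gap into the scanning box until it meets the back stop, keeping it level. Then lower the box's blue hood gently until it is fully closed, and finally throw the red lock lever all the way over towards the hood's hinge side. Leave the rack of yellow-capped tubes, the empty red rack and the carton where they are, and let go of everything.

Things in the scene. Friction and masses are not known exactly. Their poses are not given: they have to be found in the camera images.
- case: White scanning box on a grey base, fixed. Origin: centre of its underside, on the table. The tray enters along its own +y: mouth (no wall, open above while the hood is up) at y = -80 mm, inner face of the back stop at y = +78 mm. Inside 126 mm wide in x, walls 6 mm; floor top 38 mm, side walls to 105 mm, back wall to 140 mm above the table. Tray home: its centre at x = 0, y = +3 mm.
- hood (a joint): Angle of the blue hood (rad): 0 fully closed, 1.57 upright, 1.9 leaning back; starts open. A stiff friction hinge holds it at any angle; 2 to 5 N near the free edge moves it. Lower it slower than 2.5 rad/s.
- hood_hinge (a point): Middle of the hood's hinge axis, along the box's x at y = +82 mm, 140.5 mm above the table. This frame turns with the hood; closed, its axes are the box's. The plate runs from here 185 mm along its -y, is 138 mm wide in x, 8 mm thick (outer face at z = +8 mm). Under it hang 34 mm side skirts and, at y = -169 mm, a 45 mm flap that closes the upper mouth.
- hood_edge (a point): Middle of the hood's free edge on the outer face (y = -185 mm, z = +8 mm from the hinge), marked by a yellow strip; the plate overhangs the flap by 13 mm here.
- lock (a joint): Angle of the lock lever (rad): about 0 unlocked, leaning to the box's own -y (mouth side); 1.0 locked, leaning to +y (hinge side). It swings in the box's y-z plane on a grey 60 mm high pedestal beside the box (box frame x -145 to -75 mm, y -45 to +45 mm), moves with about 1 N at the tip and stays where left.
- lock_tip (a point): Centre of the red 26 mm ball on the lock lever, a 10 mm rod 80 mm long from its pivot. In the box's frame the pivot is at x = -115 mm, y = 0, 82 mm above the table; at lever angle a the ball is at x = -115 mm, y = 80 mm x sin(a - 0.5), height 82 mm + 80 mm x cos(a - 0.5). The pivot's housing reaches 95 mm above the table.
- ledge: White loading ledge with red edges, fixed, 150 mm (its x) by 200 mm (its y), top 40 mm above the table, in front of the box's mouth and parallel to the box. Origin: its centre at table level. The open gap between its edge at y = +100 mm and the box's floor is 28 to 42 mm wide and 38 mm deep.
- tray_mid (a point): Orange tray on the ledge, 110 mm (its x) by 150 mm (its y), +y towards the mouth, nearly parallel to the box. This point: its middle, 20 mm above its underside. Floor and walls 5 mm thick; side and leading (+y) walls 20 mm high; trailing (-y) wall 45 mm high, to push against. Inside 100 x 140 mm: a rack fits in lengthwise (along y). 0.2 to 0.3 kg.
- purple_center (a point): Rack of ten purple-capped tubes, one rigid piece: 56 mm (its x) by 110 mm (its y), 76 mm high over the caps, white. This point: its centre, 38 mm above its underside. Grip it across x on its top plate, 40 to 56 mm above its underside; above that the caps fill 44 x 98 mm. 0.2 to 0.35 kg. Stands on the table in one of two places.
- yellow_center (a point): Rack of the same form and size with yellow caps, this point at its centre, 38 mm above its underside. Stands in the other of the two places. Leave alone.
- empty_center (a point): Empty red tube rack, 56 x 110 x 56 mm, this point at its centre. Leave alone.
- carton_center (a point): Brown carton, 75 x 140 x 50 mm, this point at its centre. Leave alone.

How it is judged:
On the way, in this order (a step that is already met when the one before it is completed fails the run):
1. the purple-capped rack stands upright in the tray, let go, the tray still outside the box (x of purple_center in the frame of tray_mid between -0.03 and 0.03 m and y of purple_center in the frame of tray_mid between -0.03 and 0.03 m and z of purple_center in the frame of tray_mid between 0.015 and 0.031 m and angle between purple_center's own z axis and vertical below 0.12 rad and contact force between the fingers and purple below 0.2 N and y of tray_mid in the frame of case below -0.12 m), for 0.2 s.
2. the loaded tray is home against the stop in the box (x of purple_center in the frame of tray_mid between -0.03 and 0.03 m and y of purple_center in the frame of tray_mid between -0.03 and 0.03 m and z of purple_center in the frame of tray_mid between 0.015 and 0.031 m and angle between purple_center's own z axis and vertical below 0.12 rad and y of tray_mid in the frame of case between -0.005 and 0.01 m and x of tray_mid in the frame of case between -0.012 and 0.012 m and z of tray_mid in the frame of case between 0.05 and 0.066 m), for 0.2 s.
3. the hood is fully closed over the loaded tray (all of step 2 and value of joint hood below 0.06 rad), for 0.2 s.
4. the lock lever is thrown over (value of joint hood below 0.06 rad and value of joint lock above 0.85 rad), for 0.2 s.
At the end, for the whole second after the job is handed in: The purple rack stands upright (0.12 rad) on the tray floor within 30 mm of its centre; the tray is on the box floor within 8 mm of home against the stop, 12 mm sideways; the hood is closed within 0.06 rad; the lock lever is past 0.85 rad; the robot touches nothing (all of step 2 and all of step 4).
It fails at once if the tray tips or sags into the gap (more than 0.15 rad, or more than 10 mm down) (angle between tray_mid's own z axis and vertical above 0.15 rad or height (world z) of tray_mid below 0.048 m).
It fails at once if the tray is lifted (more than 20 mm) (height (world z) of tray_mid above 0.08 m).
It fails at once if the purple-capped rack is tipped over (more than 0.6 rad) (angle between purple_center's own z axis and vertical above 0.6 rad).
It fails at once if the hood is slammed (faster than 2.5 rad/s) (velocity of joint hood below -2.5 rad/s).
It fails at once if a bystander is moved more than 20 mm (distance of any of yellow_center, empty_center, carton_center from where it was at the start of the episode above 0.02 m).
It also fails if it takes over 70 s, if anything falls off the work surface, if the arm or the gripper's body presses on something with over 40 N, if the wrist force passes 120 N, or if a joint passes its speed limit or range.

## Robot

A 6-joint arm with a two-finger parallel gripper is mounted at the origin on the work surface. World frame = base frame: x ahead of the robot, y to its left, z up, the work surface at z = 0. Lengths are in m, angles in rad, forces in N, time in s.
With the tool pointing down it reaches from about 0.25 to 0.775 m from the base axis. Payload 4 kg.
Tool frame: the origin (TCP) lies on the centre line of the jaws, within the pads' length; the fingertips stand 8 mm ahead of it and the grasp point (between the pads) lies 11 mm behind it; z points along the fingers, y is the line along which they close (so a half turn about z gives the same grasp; the last joint's range is limited). The gripper opens to 85 mm and grips with 20 to 120 N. Pads are 22 mm wide; open, the fingers measure 114 mm over their backs; the gripper's body (76 mm by 85 mm) begins 54 mm behind the grasp point. The pads swing forward as they close: fully open they stand 13 mm farther back than shut.
Start: joints at [-1.281, 0.087, 1.371, -0, 1.684, -0.103], TCP at [0.211, -0.508, 0.239] pointing down, gripper open.
Joint ranges: [-3.1, 3.1], [-0.76, 2.03], [0.27, 2.55], [-1.08, 4.22], [0.17, 2.65], [-2.57, 2.57]. Speed limits (rad/s): [2.79, 2.79, 3.14, 3.14, 3.14, 3.14].

## Interface

Orientations are given as a unit quaternion [x, y, z, w].
In Python, from rig import readout, eyes, ticket gives the robot as it stands.
- The arm moves only by the tool carry_out, never from a script. Its argument "steps" is a list of rows, each an object with "gripper": the finger opening in cm, from 0 to 8.54; "translation": the shift along the tool's x, y, z in cm, a list of three; "roll": the turn about the tool's z in rad. A call has 1 to 10 rows; each row is the pose to reach, as a shift and turn from the pose commanded when the call began, along the tool's axes at that moment; what a row does not reach only later rows make up. A row lasts 1/10 s, in which the tool goes at most 50 mm and 8.59 degrees, less where a joint would pass 70% of its speed; a pose out of reach is approached as far as the arm can. A call with a gripper value outside its range is refused whole. The fingers move at their own pace and stop on an object; "force" is the grip in N (left out, the last holds). Time passes only in rows, so rows that repeat a pose let the fingers close. It gives the time, the measured TCP pose, the force, the opening and the grip force at its end, in the units of the state.
- readout.get_obs(): the state, without advancing time (a new reading comes with each control period).
- eyes.get_image(name): name is "scene" or "side" or "wrist"; returns a dict with "frame" (480x640x3 uint8, blue, green, red), "fx", "fy", "cx", "cy" (pixels), "R" (3x3) and "t" (3): a world point X has camera coordinates R X + t. Camera axes: x right, y down, z forward; pixel columns grow to the right and rows downward; lengths in m; the calibration is good to about 2 mm. The wrist camera is an equidistant fisheye: a pixel r from the principal point sees the ray r / f radians off the axis. A picture is of the moment at which its call begins. There is no depth.
- ticket.close_job(): hands the job in; it is judged then, once.
The state is a dict: "time_s": time; "joint_pos": joint angles; "qvel": joint speeds; "tau": joint torques, N m; "tool_pos": TCP position; "tcp_rot": TCP orientation; "ft_force": force on the tool from outside, world axes, zero at the start; "wrist_torque": the same for the moment, N m; "opening": finger opening in m; "gripper_force": force on a finger pad.
Only numpy, scipy, OpenCV 4.12 (cv2) and the standard library are available. Lean on these libraries where they do the work, as an engineer would, in place of code of your own. Each camera call takes 0.05 s, during which the arm holds its last target. There are 200 camera calls.

## Working session

There is one attempt and no reset: what is moved stays moved. The work goes in short steps, Python scripts to look and compute and a tool call to move; the robot and the scene stay as the last step left them, time stands still between calls to the robot, and variables do not carry over. Pictures are saved under pics/ and viewed, at most 10 in all, crops included, and the job is handed in when it is done.

Besides the shell and the picture viewer there is one more tool, called after "Request:" as a command line: name --argument value ..., lists and objects as JSON in quotes. carry_out: Moves the arm, as the interface text tells. Its arguments: {"type":"object","properties":{"steps":{"type":"array","items":{"type":"object","properties":{"gripper":{"type":"number"},"translation":{"type":"array","items":{"type":"number"}},"roll":{"type":"number"}}}},"force":{"type":"number"}},"required":["steps"]}

```bash
mkdir -p pics; ls
python3 - <<'E'
from rig import readout, eyes
import cv2
o=readout.get_obs();print(o)
for n in("scene","side"):
    d=eyes.get_image(n);cv2.imwrite(f"pics/{n}0.png",d["frame"]);print(n,d["fx"],d["fy"],d["cx"],d["cy"],d["R"],d["t"])
E
```

```text
pics
{'time_s': 0.0, 'joint_pos': array([-1.28109979e+00,  8.79497497e-02,  1.37229779e+00,  3.79503017e-06,
        1.68361739e+00, -1.03113990e-01]), 'qvel': array([-0.00124945,  0.00107506,  0.00201322,  0.00073745,  0.00174364,
       -0.0009677 ]), 'tau': array([-6.47746001e-04, -3.51868808e+01, -3.13274860e+01, -1.27939957e-04,
        1.06955896e-02, -1.78062970e-05]), 'tool_pos': array([ 0.21037873, -0.50763304,  0.23811991]), 'tcp_rot': array([ 9.80773733e-01,  1.95145056e-01, -1.03960534e-04, -1.13137259e-03]), 'ft_force': array([0.62372667, 0.4866527 , 0.74297538]), 'wrist_torque': array([-0.06342018,  0.00950089,  0.02186111]), 'gripper_force': 0.0, 'opening': 0.0853893045163478}
scene 473.8699068735389 473.8699068735389 319.02272834937605 242.3752948808702 [[-0.60581372  0.79554538 -0.00986342]
 [ 0.5749478   0.42919055 -0.69658488]
 [-0.5499316  -0.42767163 -0.71740659]] [ 0.32310406 -0.26811353  1.71683066]
side 464.64143943455355 464.64143943455355 318.03348468955784 241.3844755616815 [[-0.24180778  0.97032346  0.00117136]
 [ 0.59316803  0.14877456 -0.79121288]
 [-0.76790669 -0.19062662 -0.6115397 ]] [ 0.07858401 -0.26830953  1.75415147]
```

View pics/scene0.png

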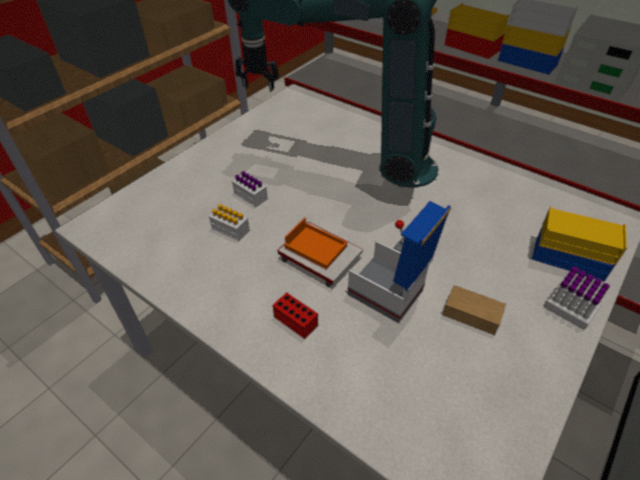

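View pics/side0.png

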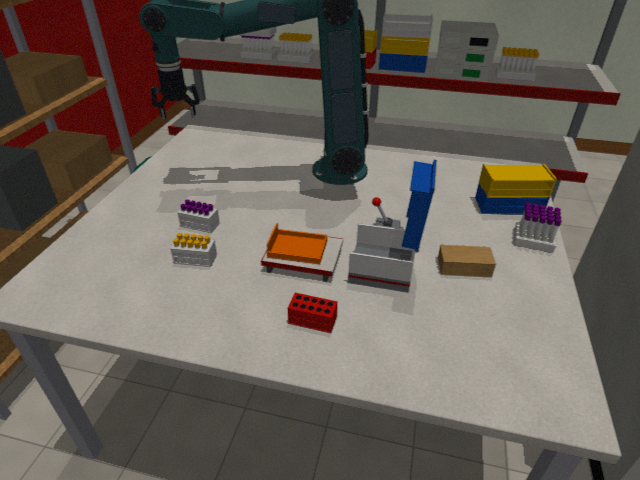

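The first picture (scene) shows purple caps at (249,182), yellow caps at (229,213), the tray at (318,243), the box at (385,280), the lever ball at (400,225) and the blue hood upright at (425,245). In the side view the purple caps are at (197,208), the tray at (298,247) and the ball at (376,202).

```bash
cat > h.py <<'E'
import numpy as np,cv2
from rig import readout,eyes
from scipy.spatial.transform import Rotation as Rn
def ray(d,uv,fish=False):
    uv=np.atleast_2d(uv).astype(float)
    x=(uv[:,0]-d["cx"])/d["fx"];y=(uv[:,1]-d["cy"])/d["fy"]
    if fish:
        r=np.hypot(x,y)+1e-12;c=np.c_[x/r*np.sin(r),y/r*np.sin(r),np.cos(r)]
    else: c=np.c_[x,y,np.ones_like(x)]
    R=np.array(d["R"]);t=np.array(d["t"])
    return -R.T@t,c@R
def plane(d,uv,z,fish=False):
    o,r=ray(d,uv,fish);return o+r*((z-o[2])/r[:,2])[:,None]
def two(rays):
    A=np.zeros((3,3));b=np.zeros(3)
    for o,r in rays:
        r=r[0]/np.linalg.norm(r[0]);P=np.eye(3)-np.outer(r,r);A+=P;b+=P@o
    return np.linalg.solve(A,b)
RNG={'purple':((130,60,30),(165,255,255)),'yellow':((20,120,80),(32,255,255)),'orange':((5,150,120),(17,255,255)),'blue':((100,120,60),(125,255,255))}
def mask(d,c):
    h=cv2.cvtColor(d["frame"],cv2.COLOR_BGR2HSV)
    if c=='red': return cv2.inRange(h,(0,150,80),(4,255,255))|cv2.inRange(h,(174,150,80),(180,255,255))
    return cv2.inRange(h,*RNG[c])
def blobs(d,c,box=None,amin=20,close=0):
    m=mask(d,c)
    if box: k=np.zeros_like(m);k[box[1]:box[3],box[0]:box[2]]=255;m&=k
    if close:m=cv2.morphologyEx(m,cv2.MORPH_CLOSE,np.ones((close,close)))
    cs=cv2.findContours(m,cv2.RETR_EXTERNAL,cv2.CHAIN_APPROX_NONE)[0]
    return sorted([c[:,0,:] for c in cs if cv2.contourArea(c)>=amin],key=lambda c:-cv2.contourArea(c))
def totool(v):
    """world displacement (m) -> tool axes cm"""
    return Rn.from_quat(readout.get_obs()["tcp_rot"]).inv().apply(v)*100
E
python3 - <<'E'
from h import *
S=eyes.get_image("scene");D=eyes.get_image("side")
for n,d,bx in(("scene",S,(220,160,280,205)),("side",D,(170,190,225,220))):
    pts=np.vstack(blobs(d,'purple',bx,2));P=plane(d,pts,0.072)[:,:2]
    print(n,'purple',cv2.minAreaRect(P.astype(np.float32)*1000))
for n,d,bx in(("scene",S,(270,210,360,280)),("side",D,(255,220,350,280))):
    c=blobs(d,'orange',bx)[0];print(n,'orange',cv2.minAreaRect((plane(d,c,0.05)[:,:2]*1000).astype(np.float32)))
rs=[]
for n,d,bx in(("scene",S,(385,210,415,240)),("side",D,(365,190,390,212))):
    c=blobs(d,'red',bx,10)[0];rs.append(ray(d,[c.mean(0)]));print(c.mean(0))
print('ball',two(rs))
for n,d,bx in(("scene",S,(380,190,460,295)),("side",D,(395,150,445,255))):
    c=blobs(d,'blue',bx)[0];print(n,'blue',cv2.approxPolyDP(c.reshape(-1,1,2),3,True)[:,0].tolist())
E
```

```text
scene purple ((457.34283447265625, -352.2884216308594), (101.40567779541016, 45.500701904296875), 84.43611907958984)
side purple ((456.6764831542969, -352.84136962890625), (105.01515197753906, 59.12394714355469), 85.16194152832031)
scene orange ((535.7657470703125, -9.41400146484375), (112.02125549316406, 148.87405395507812), 2.8477025032043457)
side orange ((528.9698486328125, -9.802345275878906), (111.40306091308594, 153.66162109375), 2.6231164932250977)
[399.10526316 223.73684211]
[376.28571429 201.23809524]
ball [0.42305866 0.19199376 0.15567005]
scene blue [[449, 206], [442, 208], [429, 202], [402, 232], [405, 239], [394, 281], [405, 289], [431, 257], [425, 256], [432, 254], [436, 234], [440, 232], [441, 224], [424, 248], [420, 245]]
side blue [[435, 160], [432, 165], [414, 162], [402, 246], [415, 250], [433, 190]]
```

Request:
carry_out --steps '[{"gripper":8.5,"translation":[28.8,-5.0,0],"roll":-1.08},{"gripper":8.5,"translation":[28.8,-5.0,0],"roll":-1.08},{"gripper":8.5,"translation":[28.8,-5.0,0],"roll":-1.08},{"gripper":8.5,"translation":[28.8,-5.0,0],"roll":-1.08},{"gripper":8.5,"translation":[28.8,-5.0,0],"roll":-1.08},{"gripper":8.5,"translation":[28.8,-5.0,0],"roll":-1.08},{"gripper":8.5,"translation":[28.8,-5.0,0],"roll":-1.08},{"gripper":8.5,"translation":[28.8,-5.0,0],"roll":-1.08},{"gripper":8.5,"translation":[28.8,-5.0,0],"roll":-1.08},{"gripper":8.5,"translation":[28.8,-5.0,0],"roll":-1.08}]'

```text
time_s: 1.2
tool_pos: [0.4573, -0.3517, 0.2391]
tcp_rot: [0.741, 0.671, -0.0, -0.0]
ft_force: [-0.1, 0.1, 0.3]
opening: 0.0851
gripper_force: 0.0
```

Run:
```python
from h import *
d=eyes.get_image("wrist");cv2.imwrite("pics/w1.png",d["frame"])
o=readout.get_obs();print(o["tool_pos"],Rn.from_quat(o["tcp_rot"]).as_matrix(),o["time_s"],d["fx"],d["R"],d["t"])
for c in('purple','yellow'):
    b=blobs(d,c,None,15)
    for k in b[:14]: print(c,k.mean(0),plane(d,[k.mean(0)],.075,True)[0][:2])
```

```text
[ 0.45722547 -0.35181201  0.23915116] [[ 9.89461134e-02  9.95092771e-01 -2.08552015e-04]
 [ 9.95092781e-01 -9.89460775e-02  1.76061303e-04]
 [ 1.54561926e-04 -2.24949186e-04 -9.99999963e-01]] 1.25 371.64829954431775 [[ 0.99498227 -0.1000435  -0.00125635]
 [-0.09430232 -0.94193081  0.32229399]
 [-0.03342681 -0.32055833 -0.94663879]] [-0.48959913 -0.32939636  0.28409876]
purple [332.87317073 238.86341463] [ 0.46439995 -0.36354056]
purple [303.26174497 251.65100671] [ 0.43813715 -0.37244591]
purple [301.51851852 207.90740741] [ 0.44111701 -0.33423011]
purple [300.80769231 184.48076923] [ 0.44276352 -0.31467056]
purple [332.17647059 183.70588235] [ 0.46820329 -0.31662631]
yellow [474.73913043 102.69565217] [ 0.59352747 -0.25643316]
yellow [478.35555556 126.17777778] [ 0.5956489 -0.2764565]
yellow [481.26666667 149.35555556] [ 0.59755149 -0.29633589]
yellow [501.70454545 100.04545455] [ 0.6196068  -0.25385774]
yellow [504.72727273 123.02272727] [ 0.62143541 -0.27385968]
yellow [483.8372093 172.1627907] [ 0.59957119 -0.31616527]
yellow [507.51162791 145.62790698] [ 0.62353355 -0.29364497]
yellow [486.11904762 194.52380952] [ 0.60175318 -0.3360228 ]
yellow [509.78571429 168.02380952] [ 0.62561324 -0.31349945]
yellow [511.65853659 190.17073171] [ 0.62778174 -0.33352789]
```

View pics/w1.png

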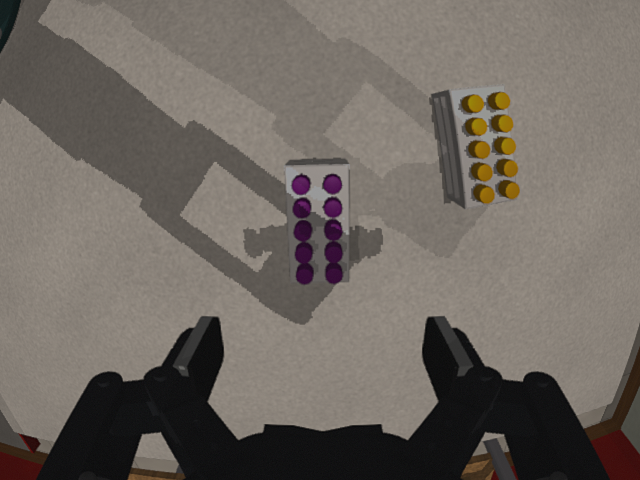

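The wrist view shows the purple caps from (301,184) to (334,272), centred and aligned with the jaws; yellow is well clear at (490,148). Rack centre is about (0.454, -0.353), so I descend and grip.

Request:
carry_out --steps '[{"gripper":8.5,"translation":[-0.1,-0.3,5],"roll":0},{"gripper":8.5,"translation":[-0.1,-0.3,10],"roll":0},{"gripper":8.5,"translation":[-0.1,-0.3,14],"roll":0},{"gripper":8.5,"translation":[-0.1,-0.3,17],"roll":0},{"gripper":8.5,"translation":[-0.1,-0.3,19],"roll":0},{"gripper":8.5,"translation":[-0.1,-0.3,20.2],"roll":0},{"gripper":8.5,"translation":[-0.1,-0.3,20.2],"roll":0}]'

```text
time_s: 1.95
tool_pos: [0.4532, -0.3518, 0.0354]
tcp_rot: [0.741, 0.671, -0.0, -0.002]
ft_force: [-0.2, 0.5, -1.5]
opening: 0.0849
gripper_force: 0.0
```

Request:
carry_out --steps '[{"gripper":4.5,"translation":[0,0,0],"roll":0},{"gripper":4.5,"translation":[0,0,0],"roll":0},{"gripper":4.5,"translation":[0,0,0],"roll":0},{"gripper":4.5,"translation":[0,0,0],"roll":0},{"gripper":4.5,"translation":[0,0,0],"roll":0},{"gripper":4.5,"translation":[0,0,0],"roll":0}]' --force 45

```text
time_s: 2.55
tool_pos: [0.4554, -0.3535, 0.0396]
tcp_rot: [0.741, 0.672, -0.0, 0.002]
ft_force: [-0.8, -0.7, 6.8]
opening: 0.055
gripper_force: 51.5
```

Request:
carry_out --steps '[{"gripper":4.5,"translation":[0,0,-2],"roll":0},{"gripper":4.5,"translation":[0,0,-6],"roll":0},{"gripper":4.5,"translation":[0,0,-10],"roll":0},{"gripper":4.5,"translation":[4,1,-14],"roll":0},{"gripper":4.5,"translation":[8,2,-16],"roll":-0.07},{"gripper":4.5,"translation":[12,3,-17],"roll":-0.148},{"gripper":4.5,"translation":[16,4,-17],"roll":-0.148},{"gripper":4.5,"translation":[19,5,-17],"roll":-0.148},{"gripper":4.5,"translation":[21,5,-17],"roll":-0.148},{"gripper":4.5,"translation":[21,5,-17],"roll":-0.148}]'

```text
time_s: 3.55
tool_pos: [0.5247, -0.1451, 0.2064]
tcp_rot: [0.688, 0.726, 0.0, -0.001]
ft_force: [-0.4, -0.1, -2.3]
opening: 0.055
gripper_force: 50.5
```

Run:
```python
from h import *
d=eyes.get_image("wrist");cv2.imwrite("pics/w2.png",d["frame"])
o=readout.get_obs();print(o["tool_pos"],Rn.from_quat(o["tcp_rot"]).as_matrix().round(3).tolist(),o["opening"])
c=blobs(d,'orange',None,500)
for k in c[:2]:
    a=cv2.approxPolyDP(k.reshape(-1,1,2),4,True)[:,0];print(a.tolist());print(plane(d,a,.06,True)[:,:2].round(4).tolist())
```

```text
[ 0.52446515 -0.14690488  0.2065029 ] [[-0.053, 0.999, -0.001], [0.999, 0.053, 0.0], [0.0, -0.001, -1.0]] 0.054934723143950696
[[290, 0], [289, 146], [413, 148], [415, 1]]
[[0.4901, 0.0364], [0.4953, -0.0784], [0.5897, -0.0736], [0.5846, 0.0441]]
[[282, 0], [281, 151], [301, 156], [425, 158], [425, 0], [420, 0], [421, 153], [285, 149], [287, 0]]
[[0.4841, 0.0364], [0.4894, -0.0824], [0.5047, -0.0857], [0.6, -0.0804], [0.5925, 0.0463], [0.5886, 0.0456], [0.5964, -0.0769], [0.4924, -0.0808], [0.4879, 0.0364]]
```

View pics/w2.png

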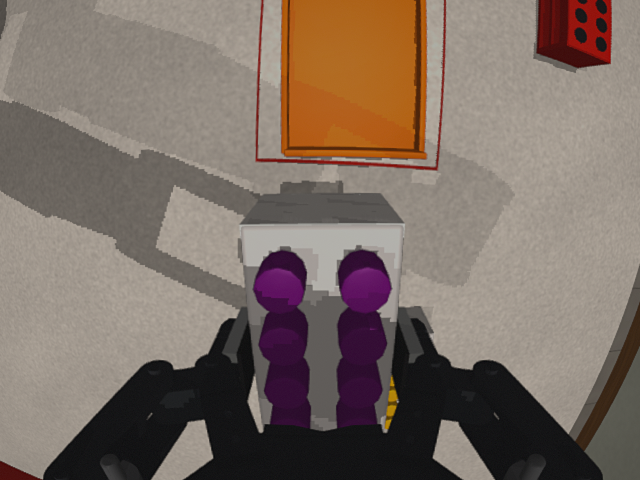

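The wrist view shows the rack held straight in the jaws. The tray's rear corners are at (281,151) and (425,158), and the ledge's red rear corners at (257,160) and (437,169).

Run:
```python
from h import *
d=eyes.get_image("wrist")
print(ray(d,[[0,0]],True)[0])
print('ledge',plane(d,[[257,160],[437,169],[262,5],[444,5]],.04,True)[:,:2].round(4).tolist())
print('trail top',plane(d,[[285,150],[418,154],[284,156],[425,158]],.085,True)[:,:2].round(4).tolist())
print('side',plane(d,[[281,100],[427,100],[281,30],[427,30]],.06,True)[:,:2].round(4).tolist())
print('capsfront',plane(d,[[280,285],[364,285]],.2065+.038,True)[:,:2].round(4).tolist())
print('plate front edge',plane(d,[[242,226],[405,224]],.2065-.037+.056,True)[:,:2].round(4).tolist())
```

```text
[ 0.52023567 -0.06311664  0.34192707]
ledge [[0.4675, -0.0938], [0.617, -0.0921], [0.4657, 0.0369], [0.6142, 0.0501]]
trail top [[0.4948, -0.0817], [0.5874, -0.0785], [0.4942, -0.0859], [0.5928, -0.0808]]
side [[0.4878, -0.0454], [0.5977, -0.0373], [0.485, 0.0094], [0.5949, 0.0188]]
capsfront [[0.51, -0.1086], [0.5343, -0.1073]]
plate front edge [[0.4951, -0.0969], [0.5488, -0.0934]]
```

Request:
carry_out --steps '[{"gripper":4.5,"translation":[4,0.7,0],"roll":0},{"gripper":4.5,"translation":[8,1.4,0],"roll":0},{"gripper":4.5,"translation":[12,2.1,0],"roll":0},{"gripper":4.5,"translation":[14.1,2.4,1],"roll":0},{"gripper":4.5,"translation":[14.1,2.4,4],"roll":0},{"gripper":4.5,"translation":[14.1,2.4,7],"roll":0},{"gripper":4.5,"translation":[14.1,2.4,9.5],"roll":0},{"gripper":4.5,"translation":[14.1,2.4,11],"roll":0},{"gripper":4.5,"translation":[14.1,2.4,11.6],"roll":0},{"gripper":4.5,"translation":[14.1,2.4,11.6],"roll":0}]'

```text
time_s: 4.65
tool_pos: [0.5414, -0.0069, 0.0908]
tcp_rot: [0.69, 0.724, -0.0, -0.0]
ft_force: [0.8, 0.2, -1.9]
opening: 0.0548
gripper_force: 50.5
```

Run:
```python
from h import *
d=eyes.get_image("side");cv2.imwrite("pics/s1.png",cv2.resize(d["frame"][140:300,220:460],(720,480)))
o=readout.get_obs();print(o["tool_pos"],o["ft_force"])
```

```text
[ 0.54216888 -0.00685183  0.09203103] [ 0.91308569  0.1087539  -2.86356624]
```

View pics/s1.png

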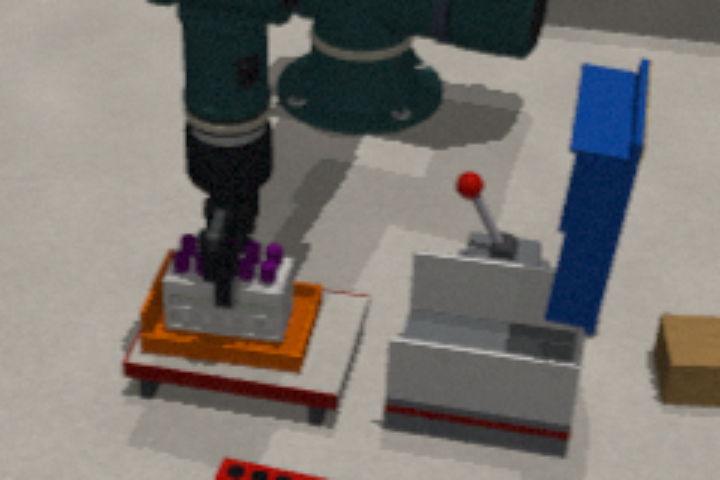

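The side crop shows the rack hanging inside the tray walls, a few mm above the floor.

Request:
carry_out --steps '[{"gripper":4.5,"translation":[0,0,0.3],"roll":0},{"gripper":4.5,"translation":[0,0,0.6],"roll":0},{"gripper":4.5,"translation":[0,0,0.7],"roll":0},{"gripper":4.5,"translation":[0,0,0.7],"roll":0}]'

```text
time_s: 5.1
tool_pos: [0.5419, -0.0063, 0.0847]
tcp_rot: [0.689, 0.725, 0.0, 0.0]
ft_force: [-0.1, 0.6, -2.1]
opening: 0.0553
gripper_force: 50.6
```

Request:
carry_out --steps '[{"gripper":4.5,"translation":[0,0,0.1],"roll":0},{"gripper":4.5,"translation":[0,0,0.2],"roll":0},{"gripper":4.5,"translation":[0,0,0.2],"roll":0}]'

```text
time_s: 5.4
tool_pos: [0.5419, -0.0063, 0.0846]
tcp_rot: [0.689, 0.725, 0.0, 0.001]
ft_force: [-4.5, 0.4, 7.2]
opening: 0.0549
gripper_force: 51.5
```

Request:
carry_out --steps '[{"gripper":8.5,"translation":[0,0,0],"roll":0},{"gripper":8.5,"translation":[0,0,0],"roll":0},{"gripper":8.5,"translation":[0,0,0],"roll":0},{"gripper":8.5,"translation":[0,0,0],"roll":0},{"gripper":8.5,"translation":[0,0,-2],"roll":0},{"gripper":8.5,"translation":[0,0,-6],"roll":0},{"gripper":8.5,"translation":[0,0,-11],"roll":0},{"gripper":8.5,"translation":[0,0,-16],"roll":0},{"gripper":8.5,"translation":[0,0,-18],"roll":0},{"gripper":8.5,"translation":[0,0,-18],"roll":0}]'

```text
time_s: 6.4
tool_pos: [0.5435, -0.0065, 0.2675]
tcp_rot: [0.689, 0.725, 0.003, 0.004]
ft_force: [0.6, 0.7, -0.1]
opening: 0.0852
gripper_force: 0.0
```

Run:
```python
from h import *
d=eyes.get_image("wrist");cv2.imwrite("pics/w3.png",d["frame"])
import pickle;pickle.dump(d,open("w3.pkl","wb"))
o=readout.get_obs();print(o["tool_pos"],Rn.from_quat(o["tcp_rot"]).as_matrix().round(3).tolist(),o["ft_force"])
```

```text
[ 0.54241197 -0.0064014   0.2641299 ] [[-0.05, 0.999, 0.004], [0.999, 0.05, -0.001], [-0.001, 0.004, -1.0]] [-0.50059842  0.55992046 -1.15064048]
```

View pics/w3.png

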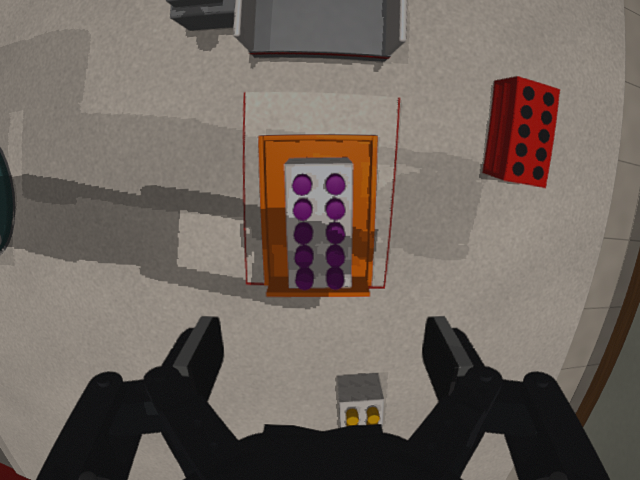

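The wrist view shows the rack standing in the tray (front corners (260,136) and (378,136)), the ledge's front corners at (245,93) and (400,97), and the box mouth from (250,52) to (389,58).

Run:
```python
from h import *
import pickle;d=pickle.load(open("w3.pkl","rb"))
f=lambda n,p,z:print(n,plane(d,p,z,True)[:,:2].round(4).tolist())
f('trayfront',[[260,136],[378,136]],.06);f('trayside',[[265,250],[372,250]],.06)
f('trail',[[267,296],[370,296]],.085)
f('ledge F',[[245,93],[400,97]],.04);f('ledge R',[[247,284],[384,288]],.04)
f('boxfloor',[[250,52],[389,58]],.038)
f('walltops outer',[[235,38],[406,40]],.105);f('walltop back',[[237,2],[407,2]],.105)
f('caps',[[302,185],[336,184],[305,278],[335,278]],.075+.045)
cv2.imwrite("pics/w3c.png",cv2.resize(d["frame"][0:140,160:440],(800,400),interpolation=cv2.INTER_CUBIC))
```

```text
trayfront [[0.4843, 0.0648], [0.5924, 0.0698]]
trayside [[0.4904, -0.0456], [0.5956, -0.0408]]
trail [[0.4954, -0.0834], [0.5941, -0.0789]]
ledge F [[0.4651, 0.1064], [0.6147, 0.1099]]
ledge R [[0.4675, -0.093], [0.6165, -0.0909]]
boxfloor [[0.4677, 0.1481], [0.6021, 0.1483]]
walltops outer [[0.4678, 0.1473], [0.6035, 0.1522]]
walltop back [[0.4673, 0.179], [0.6032, 0.186]]
caps [[0.5271, 0.0302], [0.5531, 0.0322], [0.532, -0.0472], [0.5569, -0.0461]]
```

View pics/w3c.png

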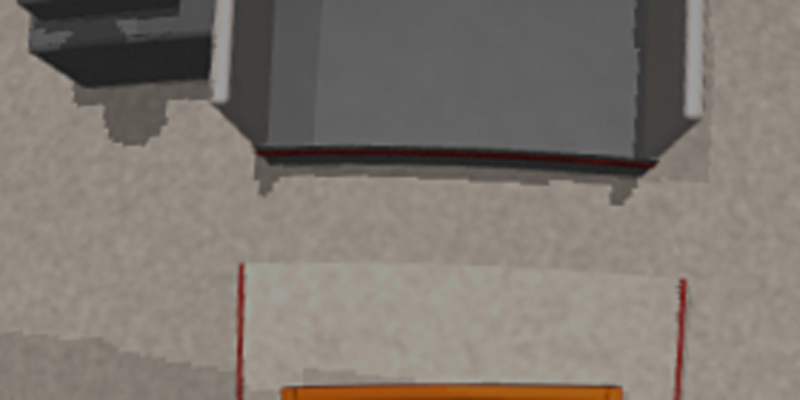

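Request:
carry_out --steps '[{"gripper":6.0,"translation":[-4,0,0],"roll":0},{"gripper":6.0,"translation":[-8,-0.2,0],"roll":0.036},{"gripper":6.0,"translation":[-11.2,-0.3,0],"roll":0.036},{"gripper":6.0,"translation":[-11.2,-0.3,3],"roll":0.036},{"gripper":6.0,"translation":[-11.2,-0.3,8],"roll":0.036},{"gripper":6.0,"translation":[-11.2,-0.3,13],"roll":0.036},{"gripper":6.0,"translation":[-11.2,-0.3,17],"roll":0.036},{"gripper":6.0,"translation":[-11.2,-0.3,19.3],"roll":0.036},{"gripper":6.0,"translation":[-11.2,-0.3,19.3],"roll":0.036},{"gripper":6.0,"translation":[-11.2,-0.3,19.3],"roll":0.036}]'

```text
time_s: 7.45
tool_pos: [0.5431, -0.118, 0.0677]
tcp_rot: [0.702, 0.712, -0.001, -0.002]
ft_force: [-0.3, -0.5, 0.6]
opening: 0.06
gripper_force: 0.0
```

Run:
```python
from h import *
o=readout.get_obs();print(o["tool_pos"],Rn.from_quat(o["tcp_rot"]).as_matrix().round(4).tolist(),o["opening"],o["ft_force"])
d=eyes.get_image("wrist");cv2.imwrite("pics/w4.png",d["frame"])
```

```text
[ 0.54310174 -0.11799286  0.06770997] [[-0.0139, 0.9999, -0.0034], [0.9999, 0.0139, 0.001], [0.0011, -0.0034, -1.0]] 0.06004973312448166 [-0.27781129 -0.53120968  0.59300897]
```

View pics/w4.png

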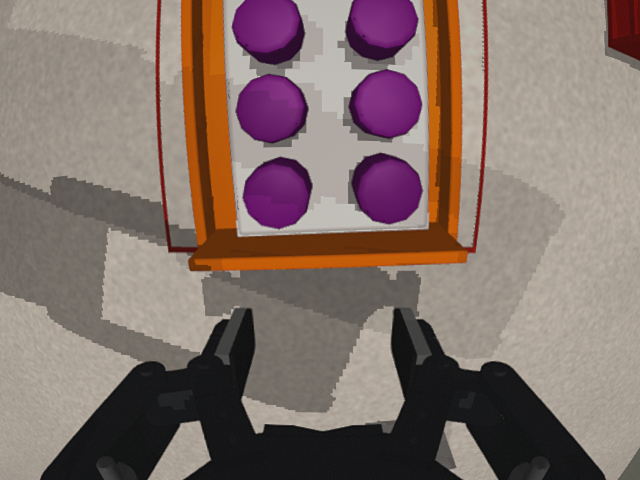

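The wrist view shows the fingers at (240,330) and (405,330), square behind the tray's rear wall at (190–468,260) and clear of it.

Request:
carry_out --steps '[{"gripper":6.0,"translation":[1.5,0,0],"roll":0},{"gripper":6.0,"translation":[2.2,0,0],"roll":0},{"gripper":6.0,"translation":[2.8,0,0],"roll":0},{"gripper":6.0,"translation":[3.6,0,0],"roll":0},{"gripper":6.0,"translation":[4.6,0,0],"roll":0},{"gripper":6.0,"translation":[6,0,0],"roll":0},{"gripper":6.0,"translation":[7.5,-0.1,0],"roll":0},{"gripper":6.0,"translation":[9,-0.1,0],"roll":0},{"gripper":6.0,"translation":[10.5,-0.1,0],"roll":0},{"gripper":6.0,"translation":[11,-0.1,0],"roll":0}]'

```text
time_s: 8.5
tool_pos: [0.5413, -0.0062, 0.0691]
tcp_rot: [0.701, 0.713, 0.0, -0.0]
ft_force: [-0.4, -4.4, 3.0]
opening: 0.0603
gripper_force: 2.2
```

Run:
```python
from h import *
o=readout.get_obs();print(o["tool_pos"],o["ft_force"])
d=eyes.get_image("wrist");cv2.imwrite("pics/w5.png",d["frame"])
for k in blobs(d,'orange',None,300)[:3]:
    a=cv2.approxPolyDP(k.reshape(-1,1,2),5,True)[:,0];print(a.tolist())
S=eyes.get_image("scene")
c=blobs(S,'orange',(270,200,420,300));print([ (len(k),(cv2.minAreaRect((plane(S,k,0.05)[:,:2]*1000).astype(np.float32)))) for k in c[:2]])
```

```text
[ 0.54129592 -0.00621505  0.0690939 ] [-0.38716821 -4.38007839  3.03924983]
[[207, 0], [214, 251], [236, 261], [225, 0]]
[[437, 0], [424, 0], [426, 138], [418, 274], [426, 273], [436, 178]]
[[459, 0], [449, 0], [440, 295], [456, 185]]
[(84, ((583.0696411132812, 72.13028717041016), (133.71923828125, 24.75757598876953), 85.34532928466797)), (61, ((516.57568359375, 144.85714721679688), (80.78597259521484, 33.685272216796875), 16.052852630615234))]
```

View pics/w5.png

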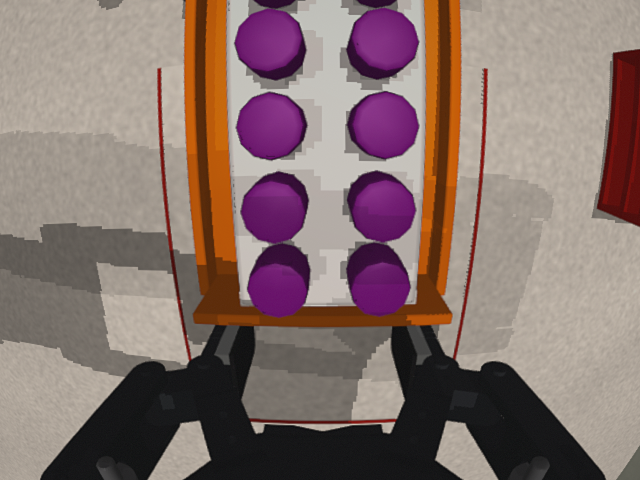

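The wrist view shows the tray square against both fingers (rear wall 194–451 at row 318), its front about at the mouth.

Request:
carry_out --steps '[{"gripper":6.0,"translation":[1,-0.1,0],"roll":0},{"gripper":6.0,"translation":[2.2,-0.2,0],"roll":0},{"gripper":6.0,"translation":[3.6,-0.3,0],"roll":0},{"gripper":6.0,"translation":[5,-0.4,0],"roll":0},{"gripper":6.0,"translation":[6.5,-0.4,0],"roll":0},{"gripper":6.0,"translation":[8,-0.4,0],"roll":0},{"gripper":6.0,"translation":[9.5,-0.4,0],"roll":0},{"gripper":6.0,"translation":[11,-0.4,0],"roll":0},{"gripper":6.0,"translation":[12.2,-0.4,0],"roll":0},{"gripper":6.0,"translation":[13,-0.4,0],"roll":0}]'

```text
time_s: 9.6
tool_pos: [0.5356, 0.123, 0.0691]
tcp_rot: [0.702, 0.712, -0.0, -0.0]
ft_force: [-0.0, -2.1, -1.9]
opening: 0.0597
gripper_force: 0.9
```

Request:
carry_out --steps '[{"gripper":6.0,"translation":[0.4,0,0],"roll":0},{"gripper":6.0,"translation":[0.8,0,0],"roll":0},{"gripper":6.0,"translation":[1.2,0,0],"roll":0},{"gripper":6.0,"translation":[1.6,0,0],"roll":0},{"gripper":6.0,"translation":[1.6,0,0],"roll":0}]'

```text
time_s: 10.1
tool_pos: [0.5357, 0.1382, 0.0695]
tcp_rot: [0.702, 0.712, 0.0, -0.0]
ft_force: [-0.3, 0.8, 0.2]
opening: 0.06
gripper_force: 0.0
```

Request:
carry_out --steps '[{"gripper":6.0,"translation":[0.3,0,0],"roll":0},{"gripper":6.0,"translation":[0.6,0,0],"roll":0},{"gripper":6.0,"translation":[0.6,0,0],"roll":0}]'

```text
time_s: 10.4
tool_pos: [0.5357, 0.144, 0.0695]
tcp_rot: [0.702, 0.712, 0.0, 0.0]
ft_force: [-0.9, -1.7, -0.5]
opening: 0.0605
gripper_force: 0.6
```

Request:
carry_out --steps '[{"gripper":6.0,"translation":[0.2,0,0],"roll":0},{"gripper":6.0,"translation":[0.4,0,0],"roll":0},{"gripper":6.0,"translation":[0.4,0,0],"roll":0}]'

```text
time_s: 10.7
tool_pos: [0.5358, 0.1459, 0.0696]
tcp_rot: [0.702, 0.712, -0.001, 0.002]
ft_force: [-0.4, -6.8, 1.6]
opening: 0.0598
gripper_force: 3.4
```

Request:
carry_out --steps '[{"gripper":6.0,"translation":[0.2,0,0],"roll":0},{"gripper":6.0,"translation":[0.4,0,0],"roll":0},{"gripper":6.0,"translation":[0.4,0,0],"roll":0}]'

```text
time_s: 11.0
tool_pos: [0.5358, 0.146, 0.0696]
tcp_rot: [0.702, 0.712, -0.004, 0.004]
ft_force: [-1.9, -16.1, 2.5]
opening: 0.0598
gripper_force: 8.5
```

At the stop with 16 N. Back off, rise, and measure the hood angle by triangulation.

Request:
carry_out --steps '[{"gripper":6.0,"translation":[-2,0,0],"roll":0},{"gripper":3.0,"translation":[-5,0,0],"roll":0},{"gripper":0,"translation":[-5,0,-5],"roll":0},{"gripper":0,"translation":[-5,0,-10],"roll":0},{"gripper":0,"translation":[-5,0,-15],"roll":0},{"gripper":0,"translation":[-5,0,-20],"roll":0},{"gripper":0,"translation":[-5,0,-25],"roll":0},{"gripper":0,"translation":[-5,0,-30],"roll":0},{"gripper":0,"translation":[-5,0,-33],"roll":0},{"gripper":0,"translation":[-5,0,-33],"roll":0}]'

```text
time_s: 12.0
tool_pos: [0.537, 0.1026, 0.4062]
tcp_rot: [0.702, 0.712, 0.005, 0.004]
ft_force: [-0.1, 0.3, 1.1]
opening: 0.0002
gripper_force: 0.0
```

Run:
```python
from h import *
o=readout.get_obs();print(o["tool_pos"],Rn.from_quat(o["tcp_rot"]).as_matrix().round(3).tolist())
C=np.array([.535,.229,0]);Rz=Rn.from_euler('z',.014).as_matrix()
S=eyes.get_image("scene");D=eyes.get_image("side");W=eyes.get_image("wrist")
tiles=[]
for n,d,b in(("scene",S,(340,160,500,320)),("side",D,(340,130,500,290))):
    y=blobs(d,'yellow',(380,140,470,260),1)
    for k in y[:3]:print(n,'yel',k.mean(0),k.min(0),k.max(0))
    for a in(1.3,1.57,1.75,1.9):
        u=np.array([0,-np.cos(a),np.sin(a)]);v=np.array([0,np.sin(a),np.cos(a)])
        P=np.array([[s*.069,.082,.1405]+.185*u+.008*v for s in(-1,1)])@Rz.T+C
        c=P@d["R"].T+d["t"];print(n,a,(c[:,:2]/c[:,2:]*d["fx"]+[d["cx"],d["cy"]]).round(0).tolist())
    tiles.append(cv2.resize(d["frame"][b[1]:b[3],b[0]:b[2]],(400,400),interpolation=cv2.INTER_CUBIC))
cv2.imwrite("pics/hood.png",np.hstack(tiles))
```

```text
[0.536961   0.10255349 0.40622678] [[-0.015, 1.0, 0.012], [1.0, 0.015, 0.002], [0.002, 0.013, -1.0]]
scene yel [442.83333333 217.5       ] [442 216] [444 219]
scene 1.3 [[426.0, 196.0], [396.0, 229.0]]
scene 1.57 [[445.0, 203.0], [417.0, 237.0]]
scene 1.75 [[458.0, 210.0], [430.0, 245.0]]
scene 1.9 [[468.0, 217.0], [441.0, 253.0]]
side 1.3 [[410.0, 158.0], [405.0, 186.0]]
side 1.57 [[430.0, 159.0], [428.0, 187.0]]
side 1.75 [[444.0, 162.0], [443.0, 190.0]]
side 1.9 [[454.0, 166.0], [454.0, 195.0]]
```

View pics/hood.png

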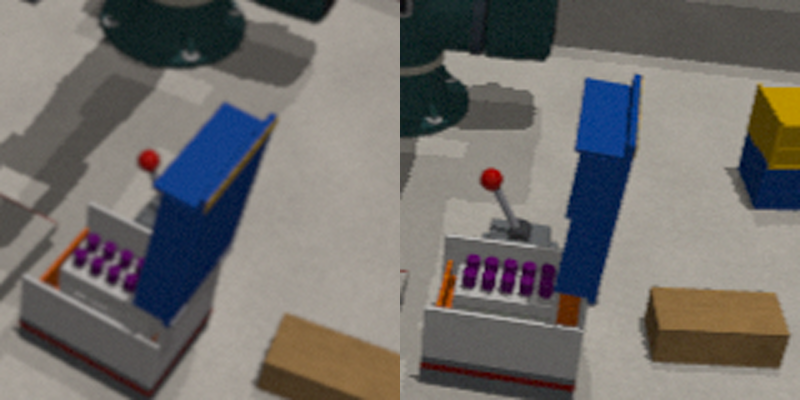

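Composite of scene and side: the tray with its rack is inside the box, and the hood's top corner is at scene (450,206) and side (436,160), so the angle is about 1.64. Going over it and down behind.

Request:
carry_out --steps '[{"gripper":0,"translation":[4,0,0],"roll":0},{"gripper":0,"translation":[9,0,0],"roll":0},{"gripper":0,"translation":[14,0,0],"roll":0},{"gripper":0,"translation":[19,0,0],"roll":0},{"gripper":0,"translation":[24,0,0],"roll":0},{"gripper":0,"translation":[28.2,0,0],"roll":0},{"gripper":0,"translation":[28.2,0,0],"roll":0},{"gripper":0,"translation":[28.2,0,4],"roll":0},{"gripper":0,"translation":[28.2,0,8],"roll":0},{"gripper":0,"translation":[28.2,0,10.5],"roll":0}]'

```text
time_s: 13.15
tool_pos: [0.5307, 0.3824, 0.288]
tcp_rot: [0.702, 0.712, -0.004, -0.001]
ft_force: [-0.3, 0.0, 0.1]
opening: 0.0002
gripper_force: 0.0
```

Run:
```python
from h import *
o=readout.get_obs();p=o["tool_pos"];print(p,Rn.from_quat(o["tcp_rot"]).as_matrix().round(3).tolist(),o["ft_force"])
for a in np.r_[1.6:-.05:-.1]:
    y=.311-.15*np.cos(a)+.008*np.sin(a)+.011;z=.1405+.15*np.sin(a)+.008*np.cos(a)+.008
    print(round(a,2),((y-p[1])*100).round(1),((p[2]-z)*100).round(1))
```

```text
[0.53071861 0.38242751 0.28800316] [[-0.014, 1.0, -0.008], [1.0, 0.014, -0.004], [-0.004, -0.008, -1.0]] [-0.31548762  0.02013005  0.12189834]
1.6 -4.8 -1.0
1.5 -6.3 -1.1
1.4 -7.8 -1.0
1.3 -9.3 -0.7
1.2 -10.7 -0.3
1.1 -12.1 0.2
1.0 -13.5 0.9
0.9 -14.7 1.7
0.8 -15.9 2.6
0.7 -17.0 3.7
0.6 -18.0 4.8
0.5 -18.8 6.1
0.4 -19.5 7.4
0.3 -20.1 8.8
0.2 -20.6 10.2
0.1 -20.9 11.7
-0.0 -21.0 13.2
```

Request:
carry_out --steps '[{"gripper":0,"translation":[-2,0,0],"roll":0},{"gripper":0,"translation":[-3.5,0,0],"roll":0},{"gripper":0,"translation":[-4.8,0,0],"roll":0},{"gripper":0,"translation":[-6,0,0],"roll":0},{"gripper":0,"translation":[-7.2,0,0],"roll":0},{"gripper":0,"translation":[-8.5,0,0],"roll":0},{"gripper":0,"translation":[-8.5,0,0],"roll":0},{"gripper":0,"translation":[-8.5,0,0],"roll":0}]'

```text
time_s: 13.95
tool_pos: [0.5336, 0.2979, 0.2949]
tcp_rot: [0.703, 0.712, 0.0, 0.0]
ft_force: [-0.6, -0.2, 0.2]
opening: 0.0003
gripper_force: 0.0
```

```bash
cat >> h.py <<'E'
def hood():
    d=eyes.get_image("side");c=np.vstack(blobs(d,'blue',(330,140,470,280),30))
    s=eyes.get_image("scene");e=np.vstack(blobs(s,'blue',(330,180,470,320),30))
    return c.min(0),c.max(0),e.min(0),e.max(0)
E
python3 - <<'E'
from h import *
print(hood())
E
```

```text
(array([388, 159], dtype=int32), array([420, 250], dtype=int32), array([382, 199], dtype=int32), array([431, 289], dtype=int32))
```

Request:
carry_out --steps '[{"gripper":0,"translation":[-1.2,0,0.1],"roll":0},{"gripper":0,"translation":[-2.3,0,0.4],"roll":0},{"gripper":0,"translation":[-3.6,0,0.9],"roll":0},{"gripper":0,"translation":[-5.0,0,1.6],"roll":0},{"gripper":0,"translation":[-6.2,0,2.4],"roll":0},{"gripper":0,"translation":[-7.4,0,3.3],"roll":0},{"gripper":0,"translation":[-8.5,0,4.4],"roll":0},{"gripper":0,"translation":[-9.5,0,5.5],"roll":0},{"gripper":0,"translation":[-10.3,0,6.8],"roll":0},{"gripper":0,"translation":[-10.3,0,6.8],"roll":0}]'

```text
time_s: 15.05
tool_pos: [0.5337, 0.1939, 0.2231]
tcp_rot: [0.703, 0.711, -0.003, -0.001]
ft_force: [-0.5, -0.4, 0.7]
opening: 0.0001
gripper_force: 0.0
```

Run:
```python
from h import *
print(readout.get_obs()["tool_pos"],hood())
```

```text
[0.53370117 0.19388581 0.22308293] (array([347, 188], dtype=int32), array([418, 257], dtype=int32), array([348, 216], dtype=int32), array([430, 291], dtype=int32))
```

Request:
carry_out --steps '[{"gripper":0,"translation":[-0.7,0,1.3],"roll":0},{"gripper":0,"translation":[-1.3,0,2.7],"roll":0},{"gripper":0,"translation":[-1.8,0,4.1],"roll":0},{"gripper":0,"translation":[-2.1,0,5.2],"roll":0},{"gripper":0,"translation":[-2.2,0,6.0],"roll":0},{"gripper":0,"translation":[-2.2,0,6.6],"roll":0},{"gripper":0,"translation":[-2.2,0,7.0],"roll":0},{"gripper":0,"translation":[-2.2,0,7.0],"roll":0}]'

```text
time_s: 15.95
tool_pos: [0.5353, 0.1738, 0.1568]
tcp_rot: [0.702, 0.712, 0.0, 0.0]
ft_force: [0.5, 0.6, 0.3]
opening: 0.0002
gripper_force: 0.0
```

Request:
carry_out --steps '[{"gripper":0,"translation":[0,0,0.3],"roll":0},{"gripper":0,"translation":[0,0,0.6],"roll":0},{"gripper":0,"translation":[0,0,0.6],"roll":0}]'

```text
time_s: 16.25
tool_pos: [0.5356, 0.1739, 0.1564]
tcp_rot: [0.702, 0.712, 0.002, 0.001]
ft_force: [-8.2, -2.8, 20.3]
opening: -0.0001
gripper_force: 9.7
```

Request:
carry_out --steps '[{"gripper":0,"translation":[0,0,0.2],"roll":0},{"gripper":0,"translation":[0,0,0.4],"roll":0},{"gripper":0,"translation":[0,0,0.4],"roll":0}]'

```text
time_s: 16.55
tool_pos: [0.5357, 0.1739, 0.1563]
tcp_rot: [0.702, 0.712, 0.003, 0.002]
ft_force: [-13.6, -3.7, 32.2]
opening: -0.0002
gripper_force: 15.9
```

Request:
carry_out --steps '[{"gripper":0,"translation":[0,0,-4],"roll":0},{"gripper":0,"translation":[0,0,-9],"roll":0},{"gripper":0,"translation":[-2,-4,-10],"roll":0},{"gripper":0,"translation":[-3.5,-8,-10],"roll":0},{"gripper":0,"translation":[-4.3,-11.5,-10],"roll":0},{"gripper":0,"translation":[-4.3,-11.5,-10],"roll":0},{"gripper":0,"translation":[-4.3,-11.5,-6],"roll":0},{"gripper":0,"translation":[-4.3,-11.5,-2],"roll":0},{"gripper":0,"translation":[-4.3,-11.5,0],"roll":0},{"gripper":0,"translation":[-4.3,-11.5,0],"roll":0}]'

```text
time_s: 17.55
tool_pos: [0.4188, 0.1289, 0.1425]
tcp_rot: [0.702, 0.712, -0.003, -0.002]
ft_force: [-0.5, 0.6, -0.7]
opening: 0.0003
gripper_force: 0.0
```

Run:
```python
from h import *
o=readout.get_obs();print(o["tool_pos"],o["ft_force"],hood())
rs=[]
for n in("scene","side"):
    d=eyes.get_image(n);c=blobs(d,'red',(360,180,425,245),5);print([k.mean(0).tolist() for k in c]);rs.append(ray(d,[c[0].mean(0)]))
print(two(rs))
```

```text
[0.41880413 0.12888961 0.1424742 ] [-0.54886126  0.59819758 -0.7365586 ] (array([342, 210], dtype=int32), array([417, 260], dtype=int32), array([346, 229], dtype=int32), array([429, 295], dtype=int32))
[[398.85, 223.5]]
[[376.3333333333333, 201.1904761904762]]
[0.424426   0.1919823  0.15707076]
```

Request:
carry_out --steps '[{"gripper":0,"translation":[2,0.3,0],"roll":0},{"gripper":0,"translation":[3.5,0.4,0],"roll":0},{"gripper":0,"translation":[5,0.4,0],"roll":0},{"gripper":0,"translation":[6.5,0.4,0],"roll":0},{"gripper":0,"translation":[8,0.4,0],"roll":0},{"gripper":0,"translation":[9.5,0.4,0],"roll":0},{"gripper":0,"translation":[10.8,0.4,0],"roll":0},{"gripper":0,"translation":[11.5,0.4,0],"roll":0},{"gripper":0,"translation":[11.5,0.4,0],"roll":0}]'

```text
time_s: 18.65
tool_pos: [0.4237, 0.2423, 0.147]
tcp_rot: [0.702, 0.712, -0.002, 0.003]
ft_force: [0.7, -8.5, 4.0]
opening: 0.0
gripper_force: 3.9
```

Request:
carry_out --steps '[{"gripper":0,"translation":[0.4,0,0],"roll":0},{"gripper":0,"translation":[0.8,0,0],"roll":0},{"gripper":0,"translation":[0.8,0,0],"roll":0}]'

```text
time_s: 18.95
tool_pos: [0.4237, 0.243, 0.147]
tcp_rot: [0.703, 0.711, -0.008, 0.008]
ft_force: [-1.2, -27.0, 8.8]
opening: -0.0002
gripper_force: 13.6
```

Lever is at its end stop (27 N). Retreat and verify.

Request:
carry_out --steps '[{"gripper":0,"translation":[-3,0,0],"roll":0},{"gripper":0,"translation":[-6,0,0],"roll":0},{"gripper":0,"translation":[-8,0,-4],"roll":0},{"gripper":0,"translation":[-10,0,-8],"roll":0},{"gripper":0,"translation":[-12,0,-12],"roll":0},{"gripper":0,"translation":[-14,0,-16],"roll":0},{"gripper":0,"translation":[-14,0,-16],"roll":0},{"gripper":0,"translation":[-14,0,-16],"roll":0}]'

```text
time_s: 19.75
tool_pos: [0.4256, 0.112, 0.3078]
tcp_rot: [0.702, 0.712, 0.002, 0.001]
ft_force: [0.4, -0.1, -0.4]
opening: 0.0002
gripper_force: 0.0
```

Run:
```python
from h import *
o=readout.get_obs();print(o["tool_pos"],o["ft_force"],hood())
rs=[]
for n in("scene","side"):
    d=eyes.get_image(n);c=blobs(d,'red',(370,180,450,250),5);print([k.mean(0).tolist() for k in c]);rs.append(ray(d,[c[0].mean(0)]))
print(two(rs))
C=np.array([.535,.229,0]);Rz=Rn.from_euler('z',.014).as_matrix();d=eyes.get_image("side")
P=np.array([[s*.069,.082-.185,.1485] for s in(-1,1)])@Rz.T+C;c=P@d["R"].T+d["t"];print((c[:,:2]/c[:,2:]*d["fx"]+[d["cx"],d["cy"]]).round(0).tolist())
```

```text
[0.42560603 0.11204793 0.30784973] [ 0.43145502 -0.11585395 -0.38412588] (array([342, 210], dtype=int32), array([417, 260], dtype=int32), array([346, 228], dtype=int32), array([429, 295], dtype=int32))
[[424.05, 235.2]]
[[403.5, 204.4]]
[0.42214591 0.26757452 0.15633981]
[[350.0, 209.0], [340.0, 238.0]]
```

```bash
python3 -c "
from rig import ticket
print(ticket.close_job())"
```

```text
the job is handed in; nothing more can be done
None
```

I handed the job in with the purple rack in the tray, the tray against the back stop, the hood closed, the lever thrown to its end (about 1.0 rad) and the arm clear. It took about 20 s of the 70 s; the hand-in returned no verdict.

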